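# Zero the RF power meter, then snap the load onto the tilted test jack and hold it home

## Robot

A 7-joint arm with a two-finger parallel gripper is mounted at the origin on the work surface. World frame = base frame: x ahead of the robot, y to its left, z up, the work surface at z = 0. Lengths are in mm, angles in rad, forces in N, time in s.
With the tool pointing down it reaches from about 400 to 875 mm from the base axis. Payload 4.4 kg.
Tool frame: the origin (TCP) lies at the very end of the fingers, on their centre line; the grasp point (between the pads) lies 19 mm behind it; z points along the fingers, y is the direction in which the jaws open and shut (so a half turn about z gives the same grasp; the last joint's range is limited). The gripper opens to 85 mm and grips with 20 to 120 N. Pads are 22 mm wide; open, the fingers measure 114 mm over their backs; the gripper's body (76 mm by 85 mm) begins 54 mm behind the grasp point. The pads swing forward as they close: fully open they stand 13 mm farther back than shut.
Start: joints at [1.195, 0.628, 0.038, 1.517, -0.027, 0.996, -0.02], TCP at [198.192, -619.062, 231.313] pointing down, gripper open.
Joint ranges: [-3.06, 3.06], [-0.37, 2.12], [-1.25, 1.32], [0.18, 2.47], [-1.1, 4.24], [0.23, 1.98], [-2.94, 2.94]. Speed limits (rad/s): [2.57, 2.57, 3.14, 3.14, 3.14, 3.14, 3.14].

## Interface

Orientations are given as [roll, pitch, yaw] about the fixed x, y, z axes, in that order (R = Rz(yaw) Ry(pitch) Rx(roll)).
In Python, from cell import ctrl gives the robot as it stands.
- The arm moves only by the shell command python3 -m crank 'ROWS' [OPENING]. ROWS is JSON, a list that holds one entry, the list of rows, each a list of 6 numbers: the shift along the tool's x, y, z in units of 30 mm (1.0 is 30 mm), then the turn, a rotation vector about the tool's x, y, z in units of 6 degrees (1.0 is 6 degrees). In form: [[[tx, ty, tz, rx, ry, rz], ...]]. A call has 1 to 12 rows; each row shifts and turns the pose as measured when the row begins, along the tool's axes as they then stand; what a row does not reach is not made up. A row lasts 1/12 s, in which the tool goes at most 41.7 mm and 7.16 degrees, less where a joint would pass 70% of its speed; a pose out of reach is approached as far as the arm can. A call is refused whole if a number of a shift passes 1 or a number of a turn 1, either way. A call with a gripper value outside its range is refused whole. OPENING is the gripper command: -1 is fully open, 1 is shut, values between are in proportion, set as the call begins (- or left out, the last holds). The fingers move at their own pace and stop on an object; the grip force is fixed at half the most. Time passes only in rows, so rows that do not move let the fingers close. It gives the time, the measured TCP pose, the force and the opening at its end, in the units of the state.
- ctrl.read_state(): the state, without advancing time (a new reading comes with each control period).
- ctrl.get_image(name): name is "side" or "top"; returns a dict with "color" (480x640x3 uint8, red, green, blue), "depth" (480x640 float32, mm along the optical axis (not along the pixel's ray), 0 where there is no reading), "camera_matrix" (3x3 intrinsics, pixels), "k1" (the pictures are not rectified: a ray, as slopes to the right and down, at radius r is drawn at 1 + k1 r^2 times it, then the intrinsics apply), "R" (3x3) and "t" (3): a world point X has camera coordinates R X + t. Camera axes: x right, y down, z forward; pixel columns grow to the right and rows downward; lengths in mm; the calibration is good to about 2 mm. A picture is of the moment at which its call begins.
- ctrl.finish_job(): hands the job in, once; it reports no verdict.
Trained networks look in a picture, given as the dict that the camera call returned (one of the last four; its "shot" number tells which), for a name from the list of things; names that differ only in an ending like _2 or _b are one class to them, and where a whole thing is asked for, a point or a joint stands for the part that bears it (a point fixed in the world has none). Each returns a list of dicts, best first, with "conf" (0 to 1); they miss things now and then, are a little off and sometimes report something else, mostly with a low value. They report only what shows in the picture. A call takes as long as a camera call. They do not tell look-alikes from the thing itself.
- ctrl.search_frame(query, picture): "extent" ([centre column, centre row, width, height] in pixels, round what is visible of it).
The state is a dict: "clock": time; "qpos": joint angles; "qd": joint speeds; "tau": joint torques, N m; "eef_pos": TCP position; "tool_rot": TCP orientation; "force": force on the tool from outside, world axes, zero at the start; "torque": the same for the moment, N m; "width": finger opening in mm.
Only numpy, scipy, OpenCV 4.12 (cv2) and the standard library are available. Lean on these libraries where they do the work, as an engineer would, in place of code of your own. Each camera call takes 0.05 s, during which the arm holds its last target. There are 200 camera calls.

## Task

Zero the power meter: twist its red spring-return knob clockwise all the way to its stop, then let go so that it springs back. After that take the orange finned load, press it squarely onto the tilted test jack until it snaps past the two sprung balls, push on until the jack's yellow sprung collar is right down at its stop, and finish while still gripping the load and holding it there against the spring. Leave the other things on the bench where they are.

Things in the scene. Friction and masses are not known exactly. Their poses are not given: they have to be found in the camera images.
- knob_grip (a point): Point to grip on the upright axis of the red zero knob: an upright bar 42 long, 14 wide, 32 mm high, its top 12 mm above this point and 94 mm above the bench. z up, x along the bar (turns with the knob): pinch across y. The fixed grey power meter's deck is 50 mm high; 80 mm beyond the axis a display block rises to 95 mm.
- zero_knob (a joint): Turn of the red knob, rad: 0 at rest, growing clockwise seen from above, to the stop at 1.05. A spring (0.02 N m at rest, 0.08 N m at the stop) turns it back to 0 when released.
- load_grip (a point): Centre of the square finned body of the orange load (about 160 g): 30 x 30 x 42 mm, flat sides square to x and y, fit to grip; a round brass nose below it. Stands upright at first, nose down on the bench, 66 mm tall, this point 45 mm up. z points out of its top.
- load_mouth (a point): Centre of the open lower end of the load's brass nose, 45 mm below load_grip on the load's axis; same axes. Bore 15 mm wide, 24 mm deep; round the mouth a bevelled flange 26 mm wide, 7 mm high, then a neck 19 mm wide up to the body (24 mm). Any turn about its axis fits the jack.
- jack_home (a point): Where the load's mouth lies when fully home on the test jack, on its axis, about 62 mm above the bench. z points out along the axis, which leans 0.40 rad from vertical roughly towards the robot; y is level. The jack is a brass barrel 12 mm wide on a blue block on a fixed stand (foot 130 x 120 mm). Push along -z.
- jack_tip (a point): Tip of the jack's brass barrel, 20 mm out from jack_home along z; same axes. The barrel tapers from 12 to 6 mm over its last 6 mm.
- jack_balls (a point): Point on the jack's axis midway between the two sprung balls, 12 mm out from jack_home; same axes. They face the axis from both sides along y, 21 mm apart, in dark blocks that rise to 17 mm out from jack_home and reach 34 mm to each side.
- collar (a joint): How far the yellow collar (20 mm wide, round the barrel) is pushed down the jack's axis, m: 0 at rest (its top 10 mm out from jack_home), 0.010 at its stop; sprung back, 2 N to 7 N. Pushing the load on: up to about 10 N as its mouth goes from 15 to 10 mm from home, then the balls snap over the flange and pull it in; let go there, it would stay latched some 4 to 6 mm short of home. The last stretch takes 5 to 8 N.
Mind the look-alikes: they are no part of the job. What is shaped like the part that bears jack_home but purple is not meant.

How it is judged:
By the outcome, as a careful person would: the job done as asked, in the order asked, and still so for the second after the job is handed in, while the arm keeps its last pose, push and grip.
It also fails if it takes over 56 s, if anything falls off the work surface, if the arm or the gripper's body presses on something with over 40 N, if the wrist force passes 120 N, or if a joint passes its speed limit or range.

## Working session

There is one attempt and no reset: what is moved stays moved. The work goes in short steps, Python scripts to look and compute and a shell command to move; the robot and the scene stay as the last step left them, time stands still between calls to the robot, and variables do not carry over. Pictures are saved under pics/ and viewed, about 8 in all and at most 12, crops included, and the job is handed in when it is done.

```bash
mkdir -p pics; ls; cat > h.py <<'E'
import numpy as np, cv2, json
from cell import ctrl
from scipy.spatial.transform import Rotation as Ro
def cloud(p):
    K=p["camera_matrix"];v,u=np.mgrid[0:480,0:640]
    xd=np.stack([(u-K[0,2])/K[0,0],(v-K[1,2])/K[1,1]],-1)
    x=xd.copy()
    for _ in range(8): x=xd/(1+p["k1"]*(x**2).sum(-1,keepdims=True))
    d=p["depth"].astype(float)
    X=np.concatenate([x,np.ones((480,640,1))],-1)*d[...,None]
    W=(X-p["t"])@np.asarray(p["R"]); W[d<=0]=np.nan
    return W
def proj(p,X):
    c=np.asarray(p["R"])@np.asarray(X,float)+p["t"]; s=c[:2]/c[2]; s=s*(1+p["k1"]*(s@s)); K=p["camera_matrix"]
    return [K[0,0]*s[0]+K[0,2],K[1,1]*s[1]+K[1,2]]
def save(p,n): cv2.imwrite(n,cv2.cvtColor(p["color"],cv2.COLOR_RGB2BGR))
def delta(pos,R):
    "shift in tool axes (units of 30mm), rotvec (units of 6deg) from the current pose"
    s=ctrl.read_state();R0=Ro.from_euler('xyz',s["tool_rot"])
    print("t",s["clock"],"shift",np.round(R0.inv().apply(np.array(pos)-s["eef_pos"])/30,2),"turn",np.round((R0.inv()*R).as_rotvec(degrees=True)/6,2))
E
python3 - <<'E'
from h import *
s=ctrl.read_state();print(s)
for n in("side","top"):
    p=ctrl.get_image(n);save(p,f"pics/{n}0.png");np.save(f"/tmp/{n}0.npy",cloud(p))
    print(n,p["k1"],p["camera_matrix"].tolist(),p["R"],p["t"])
    for q in("knob_grip","load_grip","jack_home","collar","jack_tip"):
        print(q,[(np.round(r["extent"]).tolist(),round(r["conf"],2)) for r in ctrl.search_frame(q,p)])
E
```

```text
pics
{'clock': 0.0, 'qpos': array([ 1.19518551,  0.62935842,  0.03844069,  1.51837842, -0.02705117,
        0.99627919, -0.02002712]), 'qd': array([ 0.00071098, -0.00010113, -0.00069048,  0.00049217,  0.00071655,
        0.00012269,  0.00123538]), 'tau': array([ 1.85593290e-04, -5.63409877e+01,  1.22645114e+00, -1.93446279e+01,
        1.11194554e-02,  1.04336848e-02, -2.37191514e-06]), 'eef_pos': array([ 198.0224488 , -618.44446603,  230.37774465]), 'tool_rot': array([-3.13968658e+00, -1.76429660e-05,  3.09756621e-01]), 'force': array([-0.83990237, -0.63728936,  0.00986786]), 'torque': array([0.0207784 , 0.03147338, 0.02832639]), 'width': 85.45625050720335}
side -0.19203207173270606 [[591.2695201417743, 0.0, 321.860495437799], [0.0, 591.2695201417743, 238.879668196846], [0.0, 0.0, 1.0]] [[-0.71366599 -0.70026938 -0.01742563]
 [-0.4776958   0.50472781 -0.71906645]
 [ 0.51233542 -0.50484912 -0.69472281]] [355.8888844  316.7623861  725.24391683]
knob_grip [([290.0, 224.0, 27.0, 31.0], 0.83)]
load_grip [([460.0, 200.0, 20.0, 41.0], 0.62), ([150.0, 326.0, 44.0, 38.0], 0.6)]
jack_home [([
[... 196 characters left out ...]
p -0.084960028121299 [[453.95655399494603, 0.0, 322.85748883020017], [0.0, 453.95655399494603, 240.05618888857305], [0.0, 0.0, 1.0]] [[ 0.01999512 -0.99979782 -0.00212521]
 [-0.99470118 -0.0196787  -0.10090743]
 [ 0.10084521  0.0041316  -0.99489355]] [-46.99278297 499.83492799 889.27718318]
knob_grip [([312.0, 196.0, 28.0, 24.0], 0.67)]
load_grip [([452.0, 271.0, 23.0, 19.0], 0.73)]
jack_home [([168.0, 193.0, 39.0, 11.0], 0.86)]
collar [([215.0, 294.0, 9.0, 11.0], 0.45), ([170.0, 193.0, 13.0, 10.0], 0.4), ([169.0, 194.0, 34.0, 11.0], 0.39)]
jack_tip [([169.0, 192.0, 38.0, 10.0], 0.76), ([314.0, 198.0, 19.0, 23.0], 0.73), ([214.0, 295.0, 40.0, 13.0], 0.64), ([452.0, 273.0, 29.0, 21.0], 0.36)]
```

View pics/side0.png

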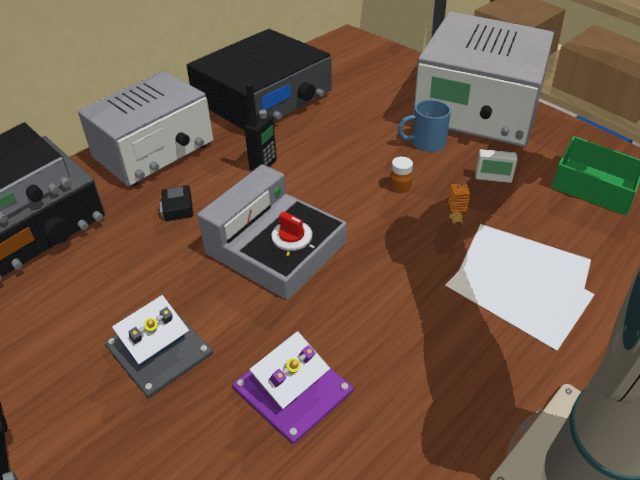

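View pics/top0.png

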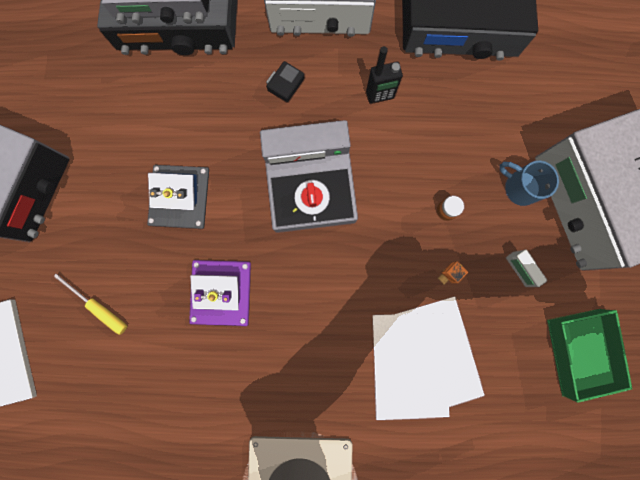

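The side view shows the red knob at (290,225) and the orange load upright at (459,203). There are two jacks: grey foot at (150,325), purple foot at (293,367). The top view shows the knob at (313,196), the load at (455,272) and the jacks at (168,193) grey and (212,295) purple. The grey-footed jack is the one meant, since purple is excluded. I'll confirm it with a crop while measuring.

```bash
python3 - <<'E'
from h import *
tiles=[]
for n,bs in(("side",dict(jack=(150,328,70),load=(459,203,40),knob=(290,228,60))),("top",dict(jack=(176,196,40),load=(455,272,30),knob=(312,196,40)))):
    im=cv2.imread(f"pics/{n}0.png");W=np.load(f"/tmp/{n}0.npy");hsv=cv2.cvtColor(im,cv2.COLOR_BGR2HSV)
    row=[]
    for k,(u,v,h) in bs.items():
        row.append(cv2.resize(im[v-h:v+h,u-h:u+h],(266,266),interpolation=cv2.INTER_CUBIC))
        sl=(slice(v-h,v+h),slice(u-h,u+h));P=W[sl].reshape(-1,3);H=hsv[sl].reshape(-1,3).astype(int)
        ok=~np.isnan(P[:,0]);P,H=P[ok],H[ok]
        hue,sat,val=H.T
        def rep(name,m):
            Q=P[m]
            if len(Q)<4: print(n,k,name,len(Q));return
            print(n,k,name,len(Q),"med",np.round(np.median(Q,0),1),"lo",np.round(np.percentile(Q,3,0),1),"hi",np.round(np.percentile(Q,97,0),1))
            return Q
        if k=="knob":
            for lo in (75,88):
                Q=rep(f"red z>{lo}",((hue<8)|(hue>172))&(sat>150)&(P[:,2]>lo)&(P[:,2]<100))
                if Q is not None:
                    (c,s,a)=cv2.minAreaRect(Q[:,:2].astype(np.float32));print("  rect",np.round(c,1),np.round(s,1),round(a,1))
        if k=="load":
            Q=rep("orange",(hue>5)&(hue<22)&(sat>170)&(val>100)&(P[:,2]>22)&(P[:,2]<75))
            Q=rep("orange top",(hue>5)&(hue<22)&(sat>120)&(P[:,2]>61)&(P[:,2]<75))
            if Q is not None:
                (c,s,a)=cv2.minAreaRect(Q[:,:2].astype(np.float32));print("  rect",np.round(c,1),np.round(s,1),round(a,1))
        if k=="jack":
            rep("yellow",(hue>20)&(hue<35)&(sat>120)&(val>100))
            Q=rep("white",(sat<40)&(val>170)&(P[:,2]>15))
            c=Q.mean(0);d=Q-c
            for _ in range(3):
                nn=np.linalg.svd(d,full_matrices=False)[2][2];nn*=np.sign(nn[2]);d=d[abs(d@nn)<3]
            print("  plane n",np.round(nn,3),"tilt",np.arccos(nn[2]),"az",np.degrees(np.arctan2(nn[1],nn[0])))
            rep("dark hi",(val<70)&(P[:,2]>50))
            rep("foot z<20",(val<110)&(P[:,2]>4)&(P[:,2]<22))
    tiles.append(np.hstack(row))
cv2.imwrite("pics/crops.png",np.vstack(tiles))
E
```

```text
side jack yellow 142 med [578.6 270.   72.7] lo [573.6 241.2  64.7] hi [589.4 296.3  81.8]
side jack white 2132 med [580.7 270.5  51.7] lo [558.  225.5  40.9] hi [619.4 311.2  68.7]
  plane n [-0.39   0.013  0.921] tilt 0.4013943294225789 az 178.07689829742444
side jack dark hi 100 med [577.  291.8  66.3] lo [571.7 237.8  57.2] hi [589.  302.4  75.2]
side jack foot z<20 2977 med [554.4 283.   11.6] lo [523.5 213.1   6.3] hi [638.5 327.3  15.2]
side load orange 457 med [ 435.1 -290.    52.3] lo [ 420.2 -306.6   25.8] hi [ 457.1 -277.7   67.6]
side load orange top 188 med [ 438.7 -295.8   65.9] lo [ 423.3 -311.9   61.9] hi [ 455.3 -279.3   68. ]
  rect [ 438.7 -296. ] [29.7 34.7] 48.5
side knob red z>75 282 med [581.1  -8.9  88.4] lo [561.9 -20.   75.8] hi [600.6  -4.1  95.5]
  rect [610.6  -6.9] [100.4  17.9] 11.4
side knob red z>88 149 med [582.9 -10.2  93.1] lo [562.4 -20.2  88.2] hi [600.2  -5.2  95.8]
  rect [581.7 -13.3] [39.9 16. ] 8.5
top jack yellow 51 med [584.4 266.4  72.7] lo [574.9 260.4  68.7] hi [591.  276.8  80.5]
top jack white 1256 med [595.3 265.5  58. ] lo [558.  225.2  39.7] hi [620.9 311.2  69.9]
  plane n [-0.388  0.015  0.922] tilt 0.3986470612776472 az 177.7391360601547
top jack dark hi 40 med [587.8 242.7  73.7] lo [578.4 234.   65.6] hi [591.9 294.4  81.1]
top jack foot z<20 1726 med [556.9 250.3  11.9] lo [524.9 209.6   8.1] hi [651.3 320.9  15.4]
top load orange 177 med [ 441.8 -288.7   62. ] lo [ 420.9 -313.1   27.1] hi [ 458.  -278.2   68.6]
top load orange top 180 med [ 443.7 -295.6   66.1] lo [ 422.6 -313.    62.3] hi [ 458.3 -279.7   69.1]
  rect [ 440.6 -296.5] [30.4 30.8] 47.7
top knob red z>75 129 med [584.1 -11.8  93.5] lo [561.4 -21.   83.8] hi [601.2  -5.5  97. ]
  rect [608.9  -6.3] [98.5 15.3] 12.7
top knob red z>88 121 med [584.2 -11.7  93.8] lo [561.8 -21.   90.6] hi [600.8  -5.5  97.1]
  rect [581.5 -12.7] [40.4 13.8] 8.3
```

View pics/crops.png

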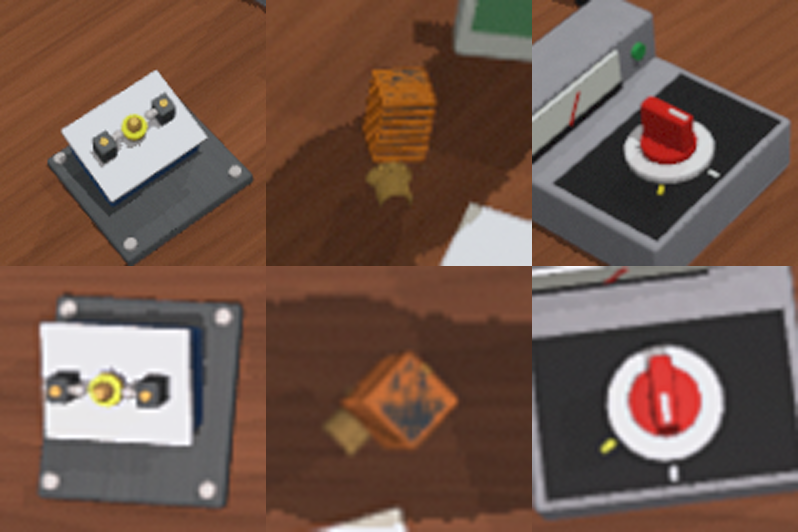

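The crops confirm the targets: the grey-footed jack with the blue block under its white plate, the load upright with its square body turned about 48°, and the knob bar at about 8°. Next I fit the jack axis and work out the move to the knob.

```bash
cat > jack.py <<'E'
from h import *
from scipy.optimize import least_squares
n=np.array([-0.3892,0.0139,0.921]);n/=np.linalg.norm(n)
yy=np.cross([0,0,1],n);yy/=np.linalg.norm(yy)
xx=np.cross(yy,n)
def rad(h): return np.interp(h,[-20,10,10.01,14,20],[10,10,6,6,3])
def fit(n_,im,W,u,v,h):
    hsv=cv2.cvtColor(im,cv2.COLOR_BGR2HSV)[v-h:v+h,u-h:u+h].reshape(-1,3).astype(int);P=W[v-h:v+h,u-h:u+h].reshape(-1,3)
    m=(hsv[:,0]>14)&(hsv[:,0]<35)&(hsv[:,1]>110)&(hsv[:,2]>80)&~np.isnan(P[:,0])&(P[:,2]>55);P=P[m]
    c0=np.array([583,268,62.])
    P=P[np.linalg.norm(np.cross(P-c0,n),axis=1)<16]
    def f(q):
        c=c0+q[0]*xx+q[1]*yy;d=P-c;hh=d@n-q[2];r=np.linalg.norm(np.cross(d,n),axis=1)
        s=np.minimum(abs(r-rad(hh)),np.where(r<10,abs(hh-10),99)); s=np.minimum(s,np.where(r<3,abs(hh-20),99))
        return s
    best=min((least_squares(f,[a,b,0],loss='soft_l1',diff_step=.02) for a in(-6,-3,0,3,6) for b in(-5,0,5)),key=lambda r:r.cost)
    q=best.x;c=c0+q[0]*xx+q[1]*yy+q[2]*n
    return c,len(P),best.cost
E
python3 - <<'E'
from jack import *
print("xx",xx,"yy",yy)
for nm,u,v in(("side",150,328),("top",168,193)):
    im=cv2.imread(f"pics/{nm}0.png");W=np.load(f"/tmp/{nm}0.npy")
    print(nm,*fit(nm,im,W,u,v,25))
R=Ro.from_euler('xyz',[np.pi,0,np.radians(8.4)])
delta([581.5,-13,150],R)
E
```

```text
xx [-0.92045422  0.03287336 -0.3894655 ] yy [-0.03569153 -0.99936285  0.        ]
side [585.64586748 268.30336751  61.86419065] 139 56.20372790213844
top [586.18537275 269.45475437  62.84398462] 74 35.48468178393572
t 0.6 shift [ 18.33 -15.35   2.71] turn [ 0.   -0.    1.56]
```

```bash
python3 -m crank '[[[1,-0.84,0,0,0,0],[1,-0.84,0,0,0,0],[1,-0.84,0,0,0,0],[1,-0.84,0,0,0,0],[1,-0.84,0,0,0,0],[1,-0.84,0,0,0,0],[1,-0.84,0,0,0,0],[1,-0.84,0,0,0,0],[1,-0.84,0,0,0,0],[1,-0.84,0,0,0,0],[1,-0.84,0,0,0,0],[1,-0.84,0,0,0,0]]]' -1
python3 - <<'E'
from h import *
delta([581.5,-13,150],Ro.from_euler('xyz',[np.pi,0,np.radians(8.4)]))
E
```

```text
clock: 1.6
eef_pos: [454.0, -218.0, 228.9]
tool_rot: [3.13, 0.003, 0.288]
force: [1.1, -0.4, 0.2]
width: 85.4
t 1.6 shift [ 6.02 -5.38  2.54] turn [0.12 0.02 1.35]
```

```bash
python3 -m crank '[[[1,-0.9,0,0,0,0],[1,-0.9,0,0,0,0],[1,-0.9,0,0,0,0],[1,-0.9,0.2,0,0,0],[1,-0.9,0.5,0,0,0],[0.8,-0.7,0.5,0,0,0],[0.2,-0.2,0.5,0,0,0.4],[0,0,0.5,0,0,0.5],[0,0,0.2,0,0,0.5],[0,0,0,0,0,0]]]' -1
python3 - <<'E'
from h import *
delta([581.5,-13,100],Ro.from_euler('xyz',[np.pi,0,np.radians(8.4)]))
E
```

```text
clock: 2.43
eef_pos: [591.1, 9.5, 155.7]
tool_rot: [3.134, -0.014, 0.154]
force: [-0.4, -0.0, -0.1]
width: 85.5
t 2.4333 shift [-0.46  0.68  1.86] turn [ 0.07 -0.13  0.07]
```

```bash
python3 -m crank '[[[-0.3,0.4,0.4,0.07,-0.13,0.07],[-0.1,0.2,0.6,0,0,0],[0,0,0.5,0,0,0],[0,0,0.2,0,0,0],[0,0,0,0,0,0]]]' -1
python3 - <<'E'
from h import *
delta([581.5,-13,70],Ro.from_euler('xyz',[np.pi,0,np.radians(8.4)]))
E
```

```text
clock: 2.85
eef_pos: [584.1, -10.8, 105.6]
tool_rot: [3.141, -0.005, 0.154]
force: [0.4, 0.2, 0.5]
width: 85.4
t 2.85 shift [-0.1   0.06  1.18] turn [ 0.01 -0.04  0.07]
```

```bash
python3 -m crank '[[[-0.08,0.06,0.5,0,-0.04,0.07],[0,0,0.4,0,0,0],[0,0,0.2,0,0,0],[0,0,0,0,0,0],[0,0,0,0,0,0]]]' -1
python3 - <<'E'
from h import *
delta([581.5,-13,70],Ro.from_euler('xyz',[np.pi,0,np.radians(8.4)]))
p=ctrl.get_image("side");c=p["color"][160:280,220:380];cv2.imwrite("pics/k1.png",cv2.resize(c[...,::-1],(640,480)))
E
```

```text
clock: 3.27
eef_pos: [585.1, -13.0, 74.8]
tool_rot: [3.14, -0.007, 0.149]
force: [0.2, 0.3, 0.7]
width: 85.4
t 3.2667 shift [-0.12 -0.02  0.16] turn [ 0.01 -0.06  0.02]
```

View pics/k1.png

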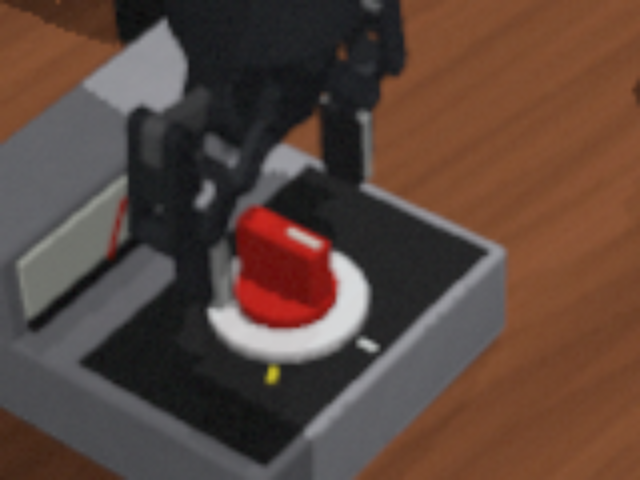

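The knob sits between the open fingers with its white mark at rest, so I close.

```bash
python3 -m crank '[[[-0.15,0,0.15,0,-0.06,0],[0,0,0,0,0,0],[0,0,0,0,0,0],[0,0,0,0,0,0],[0,0,0,0,0,0],[0,0,0,0,0,0],[0,0,0,0,0,0],[0,0,0,0,0,0],[0,0,0,0,0,0],[0,0,0,0,0,0]]]' 1
python3 - <<'E'
from h import *
delta([581.5,-13,70],Ro.from_euler('xyz',[np.pi,0,np.radians(8.4)]));s=ctrl.read_state();print(s["torque"],s["qpos"])
E
```

```text
clock: 4.15
eef_pos: [581.7, -12.9, 72.3]
tool_rot: [3.141, -0.004, 0.148]
force: [-0.3, 0.1, 0.2]
width: 13.1
t 4.15 shift [-0.01  0.    0.08] turn [ 0.01 -0.03  0.01]
[-0.01119813 -0.01198256 -0.12669629] [-0.04358664  0.7452634   0.02713037  1.84368928 -0.0342186   0.54944826
 -1.41721542]
```

```bash
python3 -m crank '[[[0,0,0,0,0,0.6],[0,0,0,0,0,0.9],[0,0,0,0,0,0.9],[0,0,0,0,0,0.9],[0,0,0,0,0,0.9],[0,0,0,0,0,0.9],[0,0,0,0,0,0.9],[0,0,0,0,0,0.9],[0,0,0,0,0,0.6],[0,0,0,0,0,0]]]' 1
python3 - <<'E'
from h import *
delta([581.5,-13,72],Ro.from_euler('xyz',[np.pi,0,np.radians(-51.7)]));s=ctrl.read_state();print(s["torque"],s["qpos"][6])
E
```

```text
clock: 4.98
eef_pos: [581.8, -12.1, 72.3]
tool_rot: [-3.14, -0.003, -0.667]
force: [-0.7, -0.8, 0.8]
width: 12.5
t 4.9833 shift [0.01 0.03 0.01] turn [-0.02 -0.03  2.25]
[-0.13180642  0.11811595  0.08525238] -1.973425585818207
```

```bash
for i in 1; do python3 -m crank '[[[0,0,0,0,0,0.9],[0,0,0,0,0,0.8],[0,0,0,0,0,0.3],[0,0,0,0,0,0]]]' 1; done
python3 - <<'E'
from h import *
delta([581.5,-13,72],Ro.from_euler('xyz',[np.pi,0,np.radians(-51.7)]));s=ctrl.read_state();print(s["torque"],s["qpos"][6])
E
python3 -m crank '[[[0,0,0,0,0,0.4],[0,0,0,0,0,0.3],[0,0,0,0,0,0]]]' 1
python3 - <<'E'
from h import *
delta([581.5,-13,72],Ro.from_euler('xyz',[np.pi,0,np.radians(-51.7)]));s=ctrl.read_state();print(s["torque"],s["qpos"][6])
E
```

```text
clock: 5.32
eef_pos: [582.0, -12.0, 72.3]
tool_rot: [-3.139, -0.003, -0.875]
force: [0.2, -0.7, 0.6]
width: 12.7
t 5.3167 shift [0.02 0.03 0.01] turn [-0.02 -0.03  0.26]
[-0.06772199  0.04550901  0.11816884] -2.1178916551827376
clock: 5.57
eef_pos: [582.0, -11.9, 72.4]
tool_rot: [-3.14, -0.004, -0.937]
force: [-0.2, -0.4, -0.7]
width: 12.9
t 5.5667 shift [0.02 0.04 0.01] turn [-0.01 -0.04 -0.33]
[-0.17612364  0.06894093  1.16155856] -2.162084838348739
```

Torque jumped to 1.16 N·m at 62° of turn, so the knob is at its stop. Now I let go.

```bash
python3 -m crank '[[[0,0,0,0,0,0],[0,0,0,0,0,0],[0,0,0,0,0,0],[0,0,0,0,0,0],[0,0,0,0,0,0],[0,0,0,0,0,0],[0,0,0,0,0,0],[0,0,0,0,0,0]]]' -1
python3 -m crank '[[[0,0,-0.5,0,0,0],[0,0,-1,0,0,0],[0,0,-1,0,0,0],[0,0,-1,0,0,0],[0,0,-1,0,0,0]]]' -1
python3 - <<'E'
from h import *
p=ctrl.get_image("side");c=p["color"][170:290,220:380];cv2.imwrite("pics/k2.png",cv2.resize(c[...,::-1],(640,480)))
hsv=cv2.cvtColor(p["color"],cv2.COLOR_RGB2HSV);W=cloud(p)
m=((hsv[...,0]<8)|(hsv[...,0]>172))&(hsv[...,1]>150)&(W[...,2]>88)&(W[...,2]<97);m[:, :260]=0;m[:,330:]=0
Q=W[m];Q=Q[np.linalg.norm(Q[:,:2]-[581.5,-13],axis=1)<30];print(len(Q),cv2.minAreaRect(Q[:,:2].astype(np.float32)))
# load: tool yaw 48 or -42
for y in(48,-42): delta([440,-296,150],Ro.from_euler('xyz',[np.pi,0,np.radians(y)]))
E
```

```text
clock: 6.23
eef_pos: [582.1, -11.9, 72.3]
tool_rot: [-3.139, -0.002, -0.939]
force: [0.1, -0.7, -0.1]
width: 85.2
clock: 6.65
eef_pos: [576.2, -11.4, 204.8]
tool_rot: [3.13, 0.008, -0.94]
force: [0.7, 0.2, -0.1]
width: 85.3
145 ((581.0864868164062, -12.850274085998535), (39.213443756103516, 15.113704681396484), 6.019728183746338)
t 6.7 shift [4.9  9.35 2.04] turn [  0.     0.04 -16.98]
t 6.7 shift [4.9  9.35 2.04] turn [ 0.02  0.02 -1.98]
```

View pics/k2.png

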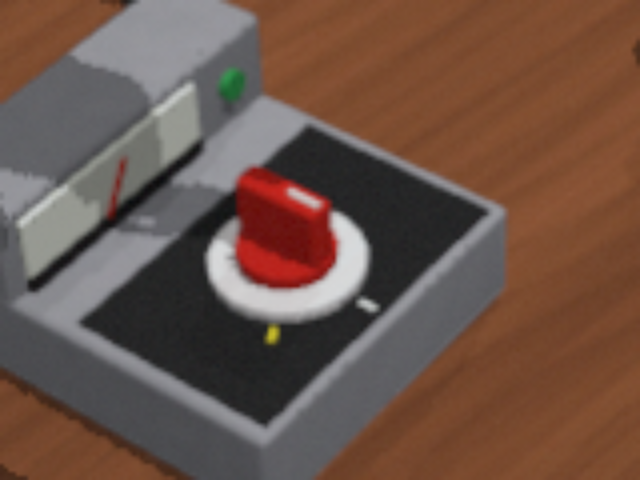

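The knob has sprung back to its white rest mark. Now the load, gripped at yaw 48°.

```bash
python3 -m crank '[[[0,0,0,0,0,-0.6],[0,0,0,0,0,-1],[0,0,0,0,0,-1],[0,0,0,0,0,-1],[0,0,0,0,0,-1],[0,0,0,0,0,-1],[0,0,0,0,0,-1],[0,0,0,0,0,-1],[0,0,0,0,0,-1],[0,0,0,0,0,-1],[0,0,0,0,0,-1],[0,0,0,0,0,-1]]]' -1
python3 -m crank '[[[0,0,0,0,0,-1],[0,0,0,0,0,-1],[0,0,0,0,0,-1],[0,0,0,0,0,-1],[0,0,0,0,0,-0.7],[0,0,0,0,0,0]]]' -1
python3 - <<'E'
from h import *
print(ctrl.read_state()["qpos"])
delta([440,-296,130],Ro.from_euler('xyz',[np.pi,0,np.radians(48)]))
E
```

```text
clock: 7.7
eef_pos: [581.9, -11.4, 214.9]
tool_rot: [3.14, -0.007, 0.332]
force: [-0.6, 0.4, 0.4]
width: 85.5
clock: 8.2
eef_pos: [581.0, -11.8, 213.8]
tool_rot: [3.138, -0.005, 0.852]
force: [-0.4, 0.3, -0.3]
width: 85.6
[ 0.02541052  0.54559901 -0.08044501  1.73960549  0.05352011  0.85208286
 -0.79670322]
t 8.2 shift [-10.24   2.68   2.75] turn [ 0.03 -0.05  0.14]
```

```bash
python3 -m crank '[[[-0.6,0.2,0,0,0,0],[-1,0.26,0.2,0,0,0.1],[-1,0.26,0.2,0,0,0],[-1,0.26,0.2,0,0,0],[-1,0.26,0.2,0,0,0],[-1,0.26,0.2,0,0,0],[-1,0.26,0.2,0,0,0],[-1,0.26,0.2,0,0,0],[-0.9,0.26,0.2,0,0,0],[-0.6,0.1,0.2,0,0,0],[0,0,0,0,0,0],[0,0,0,0,0,0]]]' -1
python3 - <<'E'
from h import *
print(ctrl.read_state()["qpos"])
delta([440,-296,110],Ro.from_euler('xyz',[np.pi,0,np.radians(48)]))
for nm,(u,v) in(("side",(459,203)),("top",(455,272))):
    p=ctrl.get_image(nm);W=cloud(p);hsv=cv2.cvtColor(p["color"],cv2.COLOR_RGB2HSV)
    m=(hsv[...,0]>5)&(hsv[...,0]<22)&(hsv[...,1]>120)&(W[...,2]>61)&(W[...,2]<72);Q=W[m]
    Q=Q[np.linalg.norm(Q[:,:2]-[440,-296],axis=1)<30];print(nm,len(Q),len(Q)>3 and cv2.minAreaRect(Q[:,:2].astype(np.float32)))
E
```

```text
clock: 9.2
eef_pos: [447.2, -270.5, 153.8]
tool_rot: [3.136, -0.011, 0.815]
force: [0.7, 1.0, 0.4]
width: 85.3
[ 0.55388298  0.55354528 -0.08417575  1.95511521  0.0598595   0.62742925
 -0.32129588]
t 9.2 shift [-0.8   0.4   1.45] turn [ 0.05 -0.1  -0.21]
side 171 ((439.0878601074219, -296.1356506347656), (29.662939071655273, 35.6281852722168), 46.4487190246582)
top 44 ((449.314453125, -288.20550537109375), (17.726673126220703, 26.78465461730957), 77.97742462158203)
```

```bash
python3 -m crank '[[[-0.6,0.3,0.3,0.05,-0.1,-0.15],[-0.1,0,0.6,0,0,0],[0,0,0.5,0,0,0],[0,0,0.1,0,0,0],[0,0,0,0,0,0]]]' -1
python3 - <<'E'
from h import *
delta([440,-296,31],Ro.from_euler('xyz',[np.pi,0,np.radians(47.5)]))
E
```

```text
clock: 9.72
eef_pos: [448.2, -284.8, 110.2]
tool_rot: [3.135, -0.006, 0.845]
force: [0.8, -0.6, 1.2]
width: 85.5
t 9.7167 shift [-0.48  0.03  2.64] turn [ 0.06 -0.06  0.16]
```

```bash
python3 -m crank '[[[-0.48,0.03,0.3,0.06,-0.06,0.15],[0,0,0,0,0,0],[0,0,0,0,0,0]]]' -1
python3 - <<'E'
from h import *
delta([440,-296,31],Ro.from_euler('xyz',[np.pi,0,np.radians(47.5)]))
E
```

```text
clock: 9.97
eef_pos: [441.5, -294.9, 102.1]
tool_rot: [3.14, -0.001, 0.833]
force: [0.2, 0.9, -0.4]
width: 85.1
t 9.9667 shift [-0.06 -0.02  2.37] turn [ 0.02 -0.01  0.03]
```

```bash
python3 -m crank '[[[-0.05,0,0.5,0,0,0],[0,0,0.6,0,0,0],[0,0,0.6,0,0,0],[0,0,0.4,0,0,0],[0,0,0.2,0,0,0],[0,0,0,0,0,0],[0,0,0,0,0,0]]]' -1
python3 - <<'E'
from h import *
delta([440,-296,31],Ro.from_euler('xyz',[np.pi,0,np.radians(47.5)]))
E
```

```text
clock: 10.55
eef_pos: [444.3, -298.8, 35.0]
tool_rot: [3.13, -0.003, 0.831]
force: [0.5, -0.4, -0.5]
width: 85.8
t 10.55 shift [-0.03 -0.17  0.13] turn [ 0.11 -0.03  0.02]
```

```bash
python3 -m crank '[[[-0.03,-0.17,0.13,0.11,-0.03,0],[0,0,0,0,0,0]]]' -1
python3 -m crank '[[[0,0,0,0,0,0],[0,0,0,0,0,0],[0,0,0,0,0,0],[0,0,0,0,0,0],[0,0,0,0,0,0],[0,0,0,0,0,0],[0,0,0,0,0,0],[0,0,0,0,0,0]]]' 1
python3 - <<'E'
from h import *
delta([440,-296,31],Ro.from_euler('xyz',[np.pi,0,np.radians(47.5)]));print(ctrl.read_state()["torque"])
E
```

```text
clock: 10.72
eef_pos: [440.4, -296.3, 32.2]
tool_rot: [3.141, -0.0, 0.831]
force: [-0.3, 0.3, 0.6]
width: 85.4
clock: 11.38
eef_pos: [441.5, -296.9, 34.3]
tool_rot: [3.137, -0.001, 0.83]
force: [0.1, 0.1, -0.4]
width: 29.4
t 11.3833 shift [-0.01 -0.06  0.11] turn [ 0.04 -0.01  0.01]
[ 0.00909965 -0.01066083 -0.05877964]
```

```bash
python3 -m crank '[[[0,0,-0.4,0,0,0],[0,0,-1,0,0,0],[0,0,-1,0,0,0],[0,0,-1,0,0,0],[0,0,-1,0,0,0],[0,0,-0.6,0,0,0],[0,0,0,0,0,0]]]' 1
cat >> h.py <<'E'
n=np.array([-0.3892,0.0139,0.921]);n/=np.linalg.norm(n)
home=np.array([585.9,268.8,62.3])
def goal(mouth_h,off=34.3):
    z=-n; x=np.cross([0,0,1],n);x/=-np.linalg.norm(x)   # tool x ~ +y, level
    x=-np.cross([0,0,1.],n)/np.linalg.norm(np.cross([0,0,1.],n))
    R=Ro.from_matrix(np.stack([x,np.cross(z,x),z],1)); return home+(mouth_h+off)*n,R
E
sed -i '/x\/=-np/s/ x=np.cross(\[0,0,1\],n);.*$//' h.py
python3 - <<'E'
from h import *
P,R=goal(70);print(P,R.as_matrix());delta(P,R);s=ctrl.read_state();print(s["qpos"],s["width"])
p=ctrl.get_image("side");save(p,"pics/l1.png")
E
```

```text
clock: 11.97
eef_pos: [438.4, -294.9, 187.1]
tool_rot: [-3.136, 0.001, 0.831]
force: [0.9, -0.1, -1.7]
width: 29.1
[545.30463042 270.24983463 158.36458217] [[ 0.03569153  0.92045422  0.38921735]
 [ 0.99936285 -0.03287336 -0.01390062]
 [ 0.          0.3894655  -0.92104106]]
t 11.9667 shift [ 16.31 -10.06   0.99] turn [-3.71  1.34 -6.64]
[ 0.60072702  0.51647572 -0.09043682  1.89764717  0.06644974  0.7358757
 -0.26749474] 29.105601635275445
```

```bash
python3 -m crank '[[[0.5,-0.3,0,0,0,0],[1,-0.62,0,0,0,0],[1,-0.62,0,0,0,0],[1,-0.62,0,0,0,0],[1,-0.62,0,0,0,0],[1,-0.62,0,0,0,0],[1,-0.62,0,0,0,0],[1,-0.62,0,0,0,0],[1,-0.62,0,0,0,0],[1,-0.62,0,0,0,0],[1,-0.62,0,0,0,0],[0.6,-0.4,0,0,0,0]]]' 1
python3 - <<'E'
from h import *
P,R=goal(70);delta(P,R)
E
```

```text
clock: 13.02
eef_pos: [501.4, 98.9, 164.4]
tool_rot: [-3.114, 0.026, 0.813]
force: [0.8, 0.4, -1.7]
width: 29.0
t 13.0167 shift [ 5.16 -2.86  0.15] turn [-4.    1.52 -6.78]
```

```bash
python3 -m crank '[[[1,-0.6,-0.3,0,0,0],[1,-0.6,-0.3,0,0,0],[1,-0.6,-0.2,0,0,0],[0.9,-0.5,0,0,0,0],[0.4,-0.2,0,-0.2,0.1,-0.4],[0,0,0,-0.5,0.19,-0.85],[0,0,0,-0.5,0.19,-0.85],[0,0,0,-0.5,0.19,-0.85],[0,0,0,-0.5,0.19,-0.85],[0,0,0,-0.5,0.19,-0.85],[0,0,0,-0.5,0.19,-0.85],[0,0,0,0,0,0]]]' 1
python3 - <<'E'
from h import *
P,R=goal(70);delta(P,R);s=ctrl.read_state();print(s["eef_pos"],s["qpos"])
E
```

```text
clock: 14.02
eef_pos: [521.5, 258.2, 158.3]
tool_rot: [2.849, -0.002, 1.443]
force: [-1.6, -0.3, -2.2]
width: 29.1
t 14.0167 shift [0.5  0.7  0.21] turn [-1.02  0.28 -0.84]
[521.52834178 258.18176552 158.25638735] [-0.65535142  0.5486469   0.04146976  2.01743295  0.46772042  0.39707077
 -1.16743948]
```

```bash
python3 -m crank '[[[0.3,0.5,0,-0.7,0.2,-0.5],[0.1,0.1,0.1,-0.2,0,-0.2],[0,0,0,0,0,0],[0,0,0,0,0,0]]]' 1
python3 - <<'E'
from h import *
P,R=goal(70);delta(P,R);s=ctrl.read_state();print(s["eef_pos"],s["qpos"])
E
```

```text
clock: 14.35
eef_pos: [538.6, 265.4, 154.8]
tool_rot: [2.763, 0.01, 1.513]
force: [-0.1, -1.0, -0.5]
width: 29.2
t 14.35 shift [ 0.17  0.24 -0.03] turn [-0.2   0.17 -0.16]
[538.63145972 265.39449629 154.80685026] [-0.76223031  0.57023864  0.1639361   2.04789561  0.58942145  0.2869898
 -1.24015201]
```

```bash
python3 -m crank '[[[0.17,0.2,0.3,-0.2,0.17,-0.16],[0,0.05,0.4,0,0,0],[0,0,0.2,0,0,0],[0,0,0,0,0,0],[0,0,0,0,0,0]]]' 1
python3 - <<'E'
from h import *
P,R=goal(40);delta(P,R);s=ctrl.read_state();print(s["eef_pos"],s["qpos"],s["width"])
T=[]
Rt=Ro.from_euler('xyz',s["tool_rot"]).as_matrix();m=s["eef_pos"]+34.3*Rt[:,2]
for nm,(u,v,h) in(("side",(150,305,60)),("top",(168,193,45))):
    p=ctrl.get_image(nm);im=p["color"][...,::-1].copy();k=400/(2*h)
    c=cv2.resize(im[v-h:v+h,u-h:u+h],(400,400),interpolation=cv2.INTER_CUBIC)
    for X,col in((m,(255,0,255)),(m-34.3*Rt[:,2],(255,255,0)),(home+20*n,(0,255,0)),(home+10*n,(0,0,255))):
        a=(np.array(proj(p,X))-[u-h,v-h]+.5)*k;cv2.circle(c,tuple(int(i) for i in a),3,col,-1)
    T.append(c); np.save(f"/tmp/{nm}1.npy",cloud(p));save(p,f"pics/{nm}1.png")
cv2.imwrite("pics/j1.png",np.hstack(T))
E
```

```text
clock: 14.77
eef_pos: [557.8, 267.8, 129.3]
tool_rot: [2.747, -0.001, 1.524]
force: [-0.1, 0.2, -1.7]
width: 29.2
t 14.7667 shift [ 0.07 -0.01 -0.06] turn [-0.06  0.04 -0.1 ]
[557.79949668 267.75839097 129.27177265] [-0.7084744   0.62615495  0.1168915   2.0385988   0.80939234  0.23931889
 -1.43924941] 29.163634019409216
```

View pics/j1.png

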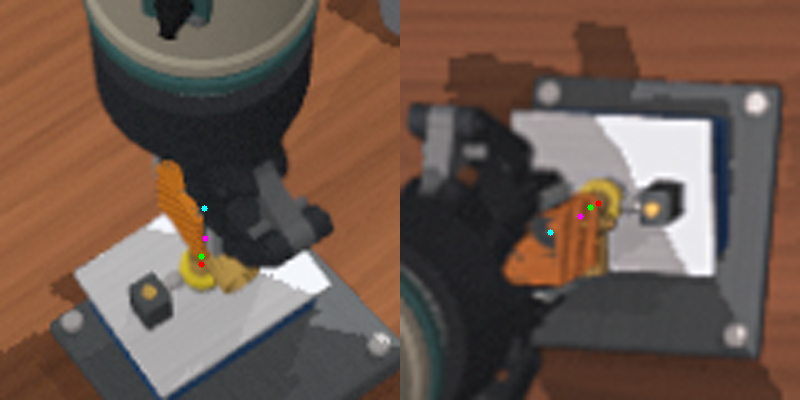

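The side crop shows the load turned between the pads: body at (180,200), nose at (235,270). Its axis isn't along the tool. I'll measure that tilt in the tool frame, and check the picture taken after the lift.

```bash
python3 - <<'E'
from h import *
s=ctrl.read_state();Rt=Ro.from_euler('xyz',s["tool_rot"]).as_matrix()
for nm in("side","top"):
    im=cv2.imread(f"pics/{nm}1.png");W=np.load(f"/tmp/{nm}1.npy");hsv=cv2.cvtColor(im,cv2.COLOR_BGR2HSV)
    L=(W-s["eef_pos"])@Rt
    near=(np.linalg.norm(L-[0,0,0],axis=-1)<60)
    for name,m in(("orange",near&(hsv[...,0]>5)&(hsv[...,0]<18)&(hsv[...,1]>170)&(hsv[...,2]>90)),("brass",near&(hsv[...,0]>=17)&(hsv[...,0]<24)&(hsv[...,1]>100)&(L[...,2]<40))):
        Q=L[m];print(nm,name,len(Q),np.round(np.median(Q,0),1),np.round(np.percentile(Q,3,0),1),np.round(np.percentile(Q,97,0),1))
        r=cv2.minAreaRect(Q[:,[0,2]].astype(np.float32));print("  xz rect",np.round(r[0],1),np.round(r[1],1),round(r[2],1))
im=cv2.imread("pics/l1.png");cv2.imwrite("pics/l1c.png",cv2.resize(im[100:260,400:600],(600,480)))
E
```

```text
side orange 209 [ 12.2  -1.2 -23.7] [  6.4 -15.2 -32.7] [13.2 13.2  6.9]
  xz rect [  9.1 -11.9] [43.1  8.9] 88.6
side brass 105 [  3.7 -18.9  28.5] [ -7.4 -25.2   0.1] [10.  -5.2 39.2]
  xz rect [ 6.4 16.4] [18.4 51.8] 17.1
top orange 236 [-15.4  -2.6 -24. ] [-17.1 -13.  -33.1] [ 2.2 15.2  9.1]
  xz rect [-12.5 -14.6] [20.9 48.4] 21.7
top brass 26 [-10.8  -7.3  30.7] [-14.3 -23.4   6.3] [-7.1 15.1 36.5]
  xz rect [-10.3  16.8] [41.9  9. ] 86.2
```

View pics/l1c.png

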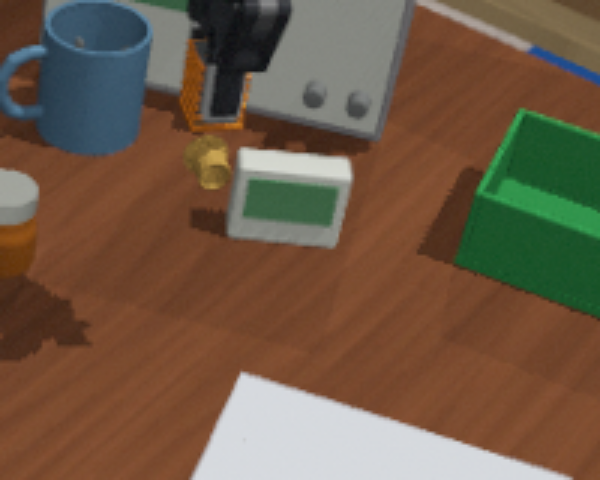

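```bash
cat > ov.py <<'E'
from h import *
def overlay(out,off,shots,A=np.eye(3),sh=(0,0,0)):
    "wireframe of load: mouth off beyond the TCP; A,sh: load axes/shift in the tool frame"
    s=ctrl.read_state();Rt=Ro.from_euler('xyz',s["tool_rot"]).as_matrix();T=[]
    for nm,(u,v,h) in shots:
        p=ctrl.get_image(nm);k=400/(2*h);np.save(f"/tmp/{nm}1.npy",cloud(p));save(p,f"pics/{nm}1.png")
        c=cv2.resize(p["color"][v-h:v+h,u-h:u+h,::-1],(400,400),interpolation=cv2.INTER_CUBIC)
        f=lambda L:(tuple(int(i) for i in (np.array(proj(p,s["eef_pos"]+Rt@(np.array(sh)+A@(np.array(L,float)))))-[u-h,v-h]+.5)*k))
        for z in(off-24,off-66): cv2.polylines(c,[np.array([f((a,b,z)) for a,b in((15,15),(15,-15),(-15,-15),(-15,15))])],True,(255,255,0),1)
        for a,b in((15,15),(15,-15),(-15,-15),(-15,15)): cv2.line(c,f((a,b,off-24)),f((a,b,off-66)),(255,255,0),1)
        t=np.linspace(0,6.28,30)
        cv2.polylines(c,[np.array([f((13*np.cos(i),13*np.sin(i),off)) for i in t])],True,(255,0,255),1)
        T.append(c)
    cv2.imwrite(out,np.hstack(T))
E
python3 - <<'E'
from ov import *
overlay("pics/j2.png",34.3,(("side",(155,300,36)),("top",(168,193,36))))
s=ctrl.read_state();Rt=Ro.from_euler('xyz',s["tool_rot"]).as_matrix()
E
```

```text
(no output)
```

View pics/j2.png

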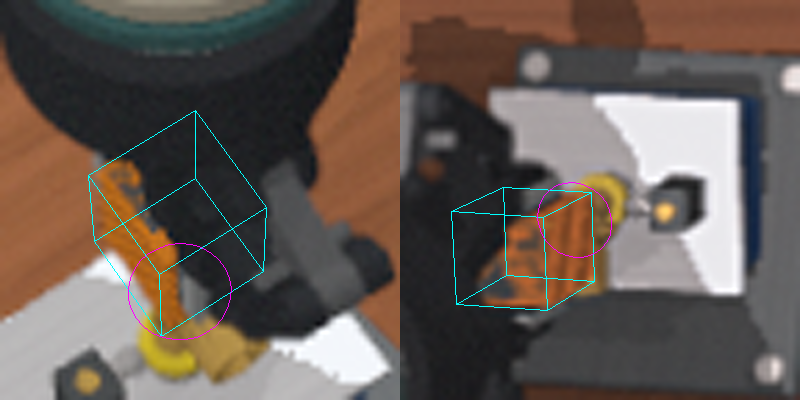

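```bash
python3 - <<'E'
from h import *
s=ctrl.read_state();Rt=Ro.from_euler('xyz',s["tool_rot"]).as_matrix()
for nm,sg in(("side",1),("top",-1)):
    im=cv2.imread(f"pics/{nm}1.png");W=np.load(f"/tmp/{nm}1.npy");hsv=cv2.cvtColor(im,cv2.COLOR_BGR2HSV)
    L=(W-s["eef_pos"])@Rt
    near=np.linalg.norm(L,axis=-1)<60
    m=near&(hsv[...,0]>4)&(hsv[...,0]<19)&(hsv[...,1]>150)&(hsv[...,2]>60)&(sg*L[...,0]>9)&(sg*L[...,0]<20)
    Q=L[m];print(nm,len(Q));r=cv2.minAreaRect(Q[:,[1,2]].astype(np.float32));print(r)
    # y-range per z slice
    for z in range(-36,48,6):
        q=Q[(Q[:,2]>=z)&(Q[:,2]<z+6)]
        if len(q)>2: print(z+3,len(q),"y",np.round(np.percentile(q[:,1],[5,95]),1),"x",np.round(np.median(q[:,0]),1))
    b=near&(hsv[...,0]>14)&(hsv[...,0]<26)&(hsv[...,1]>90)&(hsv[...,2]>70)&(L[...,2]<45)&(L[...,2]>8)
    for z in range(8,44,6):
        q=L[b&(L[...,2]>=z)&(L[...,2]<z+6)]
        if len(q)>2: print("brass",z+3,len(q),"y",np.round(np.percentile(q[:,1],[5,50,95]),1),"x",np.round(np.percentile(q[:,0],[5,50,95]),1))
E
```

```text
side 179
((-0.17269420623779297, -11.127309799194336), (30.569656372070312, 45.742183685302734), 0.6063499450683594)
-33 40 y [-14.1  12.4] x 11.2
-27 25 y [-13.8  13.3] x 11.8
-21 26 y [-15.   11.1] x 12.1
-15 19 y [-14.7  12.5] x 12.3
-9 22 y [-14.5  11.3] x 12.1
-3 24 y [-14.7  11. ] x 12.2
3 15 y [-15.2   9.6] x 12.2
9 8 y [-15.3   4.3] x 12.0
brass 11 5 y [-15.1 -14.7  -9.1] x [ 7.7 12.  12.5]
brass 23 15 y [-24.1 -19.3 -14.2] x [-2.2 -0.2  2.2]
brass 29 58 y [-24.3 -18.   -5.4] x [-3.6  3.5  8.9]
brass 35 15 y [-23.9 -13.2  -3.8] x [ 0.5  6.3 10. ]
brass 41 22 y [-24.2 -22.3 -20.8] x [-8.6 -3.8  2.9]
top 206
((-0.008274078369140625, -1.167144775390625), (32.629947662353516, 65.46459197998047), 4.7081475257873535)
-33 47 y [-12.2  14.1] x -13.0
-27 23 y [-11.   15.1] x -15.6
-21 23 y [-13.   15.4] x -15.7
-15 28 y [-11.2  15.6] x -16.1
-9 16 y [-12.2  15. ] x -15.8
-3 18 y [-11.8  11.3] x -15.8
3 29 y [-13.   15.1] x -16.2
9 15 y [-10.7  15.5] x -16.2
27 5 y [-18.4  -6.5] x -10.8
brass 23 4 y [-22.6 -13.5  -3.1] x [-12.   -9.7  -5.6]
brass 29 26 y [-23.3 -12.5  -0.3] x [-13.8 -10.9  -8.4]
brass 35 7 y [-15.8  -2.4   0.4] x [-14.5 -10.9  -9.2]
```

```bash
python3 - <<'E'
from h import *
R=Ro.from_euler('xyz',[np.pi,0,np.radians(47.5)]).as_matrix()
for nm in("side","top"):
    im=cv2.imread(f"pics/{nm}0.png");W=np.load(f"/tmp/{nm}0.npy");hsv=cv2.cvtColor(im,cv2.COLOR_BGR2HSV)
    L=(W-[440,-296,0])@R; near=np.linalg.norm(L[...,:2],axis=-1)<35
    for z in range(2,70,5):
        m=near&(-L[...,2]>=z)&(-L[...,2]<z+5)&(hsv[...,1]>90)&(hsv[...,2]>60)
        q=L[m]; 
        if len(q)>2: print(nm,z,len(q),"hue",np.median(hsv[m][:,0]),"x",np.round(np.percentile(q[:,0],[5,50,95]),1),"y",np.round(np.percentile(q[:,1],[5,50,95]),1))
im=cv2.imread("pics/side0.png");a=im[175:230,432:487];b=cv2.imread("pics/l1.png")[100:180,440:520];c=cv2.imread("pics/top0.png")[250:300,430:480]
cv2.imwrite("pics/l3.png",np.hstack([cv2.resize(i,(266,266)) for i in(a,b,c)]))
E
```

```text
side 2 61 hue 18.0 x [-23.1   4.6  29.6] y [-30.3  -9.5   8.7]
side 7 65 hue 19.0 x [-7.9 -0.2  7. ] y [-22.9  -9.   -1.4]
side 12 5 hue 19.0 x [-5.2 -2.8  1.5] y [-22.9  -5.   -2.7]
side 22 34 hue 13.0 x [-13.1   4.7  13.6] y [-15.3 -12.2  13.7]
side 27 37 hue 13.0 x [-14.9  -1.   13.5] y [-15.4 -13.1  -2.5]
side 32 44 hue 14.0 x [-13.9   5.4  14.4] y [-15.  -12.5   3.9]
side 37 46 hue 14.0 x [-13.4   4.3  13.6] y [-15.6 -12.5  10.1]
side 42 40 hue 14.0 x [-12.7   4.7  13.6] y [-14.9 -12.8   7.5]
side 47 46 hue 14.0 x [-13.4   1.3  13.9] y [-15.5 -12.4   7.6]
side 52 34 hue 14.0 x [-11.2   3.5  13.3] y [-15.1 -12.7  14.3]
side 57 52 hue 14.0 x [-13.    1.5  13.6] y [-15.5 -12.3   7.3]
side 62 152 hue 14.0 x [-14.1  -0.6  12.8] y [-13.4  -1.3  14.2]
side 67 34 hue 14.0 x [-13.3   0.7  12.4] y [-9.3  1.1 12.1]
top 2 81 hue 10.0 x [-30.1   7.5  28.6] y [-28.1 -12.1  23. ]
top 7 31 hue 17.0 x [-4.5  0.4  6.4] y [-22.1 -16.3 -10.2]
top 22 8 hue 11.0 x [-12.   13.5  14.1] y [-13.8 -10.1  11.1]
top 27 12 hue 11.0 x [-9.6  7.4 14.3] y [-14.2 -12.4   5.3]
top 32 13 hue 11.0 x [-8.2  8.1 14.3] y [-14.2 -12.    1. ]
top 37 13 hue 11.0 x [-11.3   3.7  15.2] y [-14.  -13.4  12.1]
top 42 11 hue 11.0 x [-10.4  13.8  15.2] y [-13.9 -10.3   5.4]
top 47 17 hue 11.0 x [-11.8   6.4  15.3] y [-14.  -13.   11.2]
top 52 10 hue 11.0 x [ 4.7 14.4 15.3] y [-13.6   0.9  12.4]
top 57 15 hue 11.0 x [-10.7   8.7  15. ] y [-13.9 -12.9  10. ]
top 62 149 hue 11.0 x [-13.6   3.6  14.3] y [-13.4   3.2  15.4]
top 67 49 hue 11.0 x [-14.    0.1  13.9] y [-12.9   4.6  13.9]
```

View pics/l3.png

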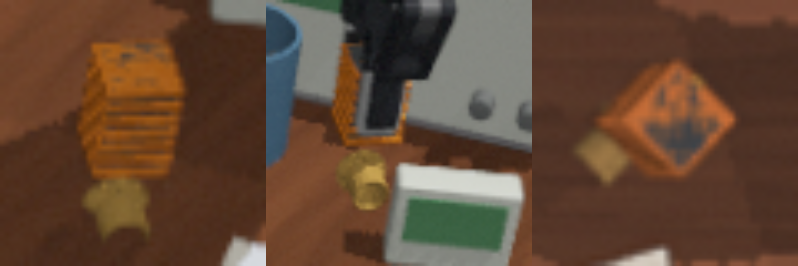

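The body is square in the grip: its faces in the tool frame are at x=+12 and −16, y=±15, z=−33 to 10. The odd brass shape is a stub on the nose, pointing along tool −y. It was there from the start, and in this orientation it points away from the ball blocks. The load axis sits at tool x ≈ −1.9, so I correct for that and lower.

```bash
sed -i 's/return home+(mouth_h+off)\*n,R/return home+(mouth_h+off)*n+1.9*x,R/' h.py
cat > st.py <<'E'
from h import *
import sys
h=float(sys.argv[1]);P,R=goal(h);delta(P,R);s=ctrl.read_state();Rt=Ro.from_euler('xyz',s["tool_rot"])
print("mouth h",round((s["eef_pos"]-home)@n-34.3,1),"F tool",np.round(Rt.inv().apply(s["force"]),1),"tq",np.round(s["torque"],2),"q",np.round(s["qpos"],2),"w",round(s["width"],1))
E
python3 st.py 26
python3 -m crank '[[[0.13,0,0.2,-0.06,0.04,-0.1],[0,0,0.1,0,0,0],[0,0,0,0,0,0],[0,0,0,0,0,0]]]' 1
python3 st.py 26
```

```text
t 14.9667 shift [ 0.11 -0.01  0.44] turn [-0.04  0.02 -0.09]
mouth h 39.2 F tool [-0.3 -0.3  2.2] tq [0.03 0.52 0.02] q [-0.71  0.62  0.12  2.04  0.81  0.24 -1.44] w 29.2
clock: 15.3
eef_pos: [561.6, 272.9, 123.4]
tool_rot: [2.738, -0.003, 1.537]
force: [0.2, -0.2, -1.3]
width: 29.2
t 15.3 shift [-0.04 -0.04  0.18] turn [ 0.04 -0.03  0.  ]
mouth h 31.5 F tool [-0.2 -0.3  1.3] tq [-0.01  0.57  0.07] q [-0.69  0.64  0.09  2.04  0.93  0.24 -1.55] w 29.2
```

```bash
python3 -m crank '[[[-0.04,-0.04,0.18,0.04,-0.03,0],[0,0,0.1,0,0,0],[0,0,0,0,0,0],[0,0,0,0,0,0]]]' 1
python3 st.py 22
```

```text
clock: 15.63
eef_pos: [564.1, 271.3, 115.1]
tool_rot: [2.742, 0.0, 1.534]
force: [0.2, 0.8, -2.2]
width: 29.3
t 15.6333 shift [ 0.01 -0.01  0.03] turn [-0.    0.01 -0.  ]
mouth h 22.9 F tool [ 0.8 -0.7  2.1] tq [0.01 0.6  0.01] q [-0.68  0.66  0.08  2.03  0.97  0.24 -1.59] w 29.3
```

```bash
python3 -m crank '[[[0,0,0.15,0,0,0],[0,0,0.12,0,0,0],[0,0,0,0,0,0]]]' 1
python3 st.py 15
```

```text
clock: 15.88
eef_pos: [567.4, 271.1, 107.5]
tool_rot: [2.742, 0.0, 1.534]
force: [0.1, -0.7, -1.9]
width: 28.7
t 15.8833 shift [ 0.01 -0.02 -0.01] turn [-0.    0.01 -0.01]
mouth h 14.6 F tool [-0.7 -0.7  1.7] tq [0.04 0.54 0.04] q [-0.66  0.67  0.06  2.03  1.04  0.24 -1.66] w 28.7
```

```bash
python3 -m crank '[[[0,0,0.12,0,0,0],[0,0,0.1,0,0,0]]]' 1
python3 st.py 8
python3 -m crank '[[[0,0,0.12,0,0,0],[0,0,0.1,0,0,0]]]' 1
python3 st.py 4
```

```text
clock: 16.05
eef_pos: [569.7, 271.5, 102.4]
tool_rot: [2.741, -0.0, 1.535]
force: [-3.8, 0.2, 1.1]
width: 29.2
t 16.05 shift [-0.01 -0.02  0.03] turn [ 0.01 -0.   -0.01]
mouth h 9.0 F tool [ 0.1 -3.1 -2.5] tq [-0.21  1.01 -0.18] q [-0.65  0.68  0.05  2.03  1.09  0.24 -1.7 ] w 29.2
clock: 16.22
eef_pos: [571.9, 271.3, 96.8]
tool_rot: [2.741, -0.0, 1.535]
force: [-1.9, -0.9, 2.7]
width: 29.1
t 16.2167 shift [-0.   -0.02 -0.03] turn [ 0.01 -0.   -0.  ]
mouth h 3.0 F tool [-0.9 -0.6 -3.3] tq [-0.12  0.67 -0.05] q [-0.65  0.69  0.04  2.02  1.14  0.24 -1.75] w 29.1
```

```bash
python3 -m crank '[[[0,0,0.1,0,0,0],[0,0,0.08,0,0,0]]]' 1
python3 st.py 0
python3 -m crank '[[[0,0,0.08,0,0,0],[0,0,0.06,0,0,0]]]' 1
python3 st.py 0
```

```text
clock: 16.38
eef_pos: [573.4, 271.5, 93.5]
tool_rot: [2.739, -0.001, 1.535]
force: [-24.0, -3.8, 42.1]
width: 29.2
t 16.3833 shift [-0.01 -0.02 -0.02] turn [ 0.02 -0.01 -0.  ]
mouth h -0.6 F tool [ -4.6  -5.4 -48.1] tq [-1.07  1.94 -0.52] q [-0.64  0.7   0.03  2.02  1.18  0.24 -1.78] w 29.2
clock: 16.55
eef_pos: [573.1, 271.4, 94.0]
tool_rot: [2.736, -0.001, 1.535]
force: [-11.0, -2.2, 15.9]
width: 29.4
t 16.55 shift [-0.01 -0.01 -0.  ] turn [ 0.05 -0.01 -0.01]
mouth h -0.1 F tool [ -2.5  -3.8 -18.9] tq [-0.62  1.32 -0.28] q [-0.64  0.7   0.03  2.03  1.2   0.24 -1.81] w 29.4
```

```bash
python3 -m crank '[[[0,0,0.05,-0.05,0,0],[0,0,0.05,0,0,0],[0,0,0.05,0,0,0]]]' 1
python3 st.py 0
python3 - <<'E'
from h import *
T=[]
for nm,(u,v,h) in(("side",(150,312,36)),("top",(168,193,36)))*4:
    p=ctrl.get_image(nm)
    if len(T)<2:
        save(p,f"pics/{nm}2.png");np.save(f"/tmp/{nm}2.npy",cloud(p));T.append(cv2.resize(p["color"][v-h:v+h,u-h:u+h,::-1],(400,400),interpolation=cv2.INTER_CUBIC))
cv2.imwrite("pics/j4.png",np.hstack(T))
E
python3 st.py 0
```

```text
clock: 16.8
eef_pos: [572.8, 271.3, 93.9]
tool_rot: [2.728, -0.002, 1.535]
force: [-10.5, -2.2, 16.5]
width: 29.2
t 16.8 shift [-0.   -0.01 -0.  ] turn [ 0.13 -0.02 -0.01]
mouth h -0.1 F tool [ -2.6  -2.9 -19.4] tq [-0.59  1.29 -0.31] q [-0.64  0.7   0.03  2.03  1.26  0.24 -1.87] w 29.2
t 17.2 shift [-0.01 -0.   -0.  ] turn [ 0.13 -0.02 -0.01]
mouth h -0.1 F tool [ -2.4  -2.6 -18.7] tq [-0.53  1.24 -0.28] q [-0.64  0.7   0.03  2.03  1.26  0.24 -1.87] w 28.9
```

View pics/j4.png

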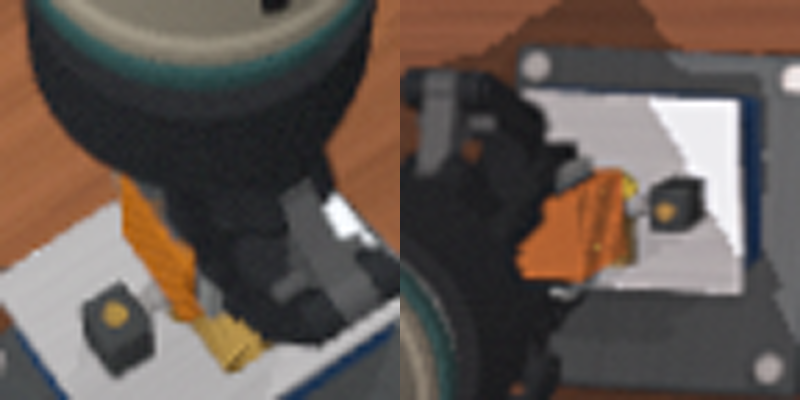

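```bash
cat > meas.py <<'E'
from h import *
import sys
k=sys.argv[1]
P,R=goal(0);M=R.as_matrix()  # x~+y world, z=-n
s=ctrl.read_state();Rt=Ro.from_euler('xyz',s["tool_rot"]).as_matrix()
for nm in("side","top"):
    im=cv2.imread(f"pics/{nm}{k}.png");W=np.load(f"/tmp/{nm}{k}.npy");hsv=cv2.cvtColor(im,cv2.COLOR_BGR2HSV)
    for fr,L in(("jack",(W-home)@M*[1,1,-1]),("tool",(W-s["eef_pos"])@Rt)):
        ok=(np.linalg.norm(L[...,:2],axis=-1)<32)
        if fr=="jack": ok0=ok&(L[...,2]>-6)&(L[...,2]<80)
        m=ok0&(hsv[...,0]>4)&(hsv[...,0]<16)&(hsv[...,1]>160)&(hsv[...,2]>70)
        b=ok0&(hsv[...,0]>=17)&(hsv[...,0]<26)&(hsv[...,1]>100)&(hsv[...,2]>70)
        for nme,q in(("body",L[m]),("brass",L[b])):
            print(nm,fr,nme,len(q),*[np.round(np.percentile(q[:,i],[2,50,98]),1) for i in range(3)])
E
python3 meas.py 2
```

```text
side jack body 149 [11.4 14.1 15.4] [-14.5  -3.4  12.4] [24.3 50.9 66.6]
side jack brass 85 [-1.9  6.7 28.3] [-23.7 -17.2   1.8] [-5.5  7.1 22.7]
side tool body 149 [ 9.3 12.1 13.4] [-14.7  -3.4  12.3] [-32.4 -16.8   9.9]
side tool brass 85 [-4.1  4.5 26.2] [-24.3 -17.7   1.5] [11.5 27.  39.4]
top jack body 259 [-15.  -13.    4.3] [-13.2  -0.8  15.3] [26.1 63.9 67.8]
top jack brass 21 [-28.5  -8.8  -5.9] [-21.1   1.7   8. ] [-3.5  1.6 40.1]
top tool body 259 [-17.1 -15.    2.4] [-13.   -0.5  15.3] [-33.6 -29.7   8. ]
top tool brass 21 [-30.6 -10.9  -8.1] [-21.6   1.4   7.4] [-6.  32.6 37.7]
```

The body spans 24 to 66 mm above jack_home and is centred on the axis, so the load is home to within about 1 mm. The contact is hard and steady at about 19 N, against about 8 N needed, and held unchanged for 0.4 s. I'm handing in.

```bash
python3 -c "
from cell import ctrl
print(ctrl.finish_job())"
```

```text
the job is handed in; nothing more can be done
None
```

I did both parts of the job in order and handed it in at about 17.2 s with the load still gripped and pressed home; no verdict is reported.

- **Knob:** I turned it clockwise about 62° until the torque jumped to 1.2 N·m at the stop, then let go. A picture showed it back at its white rest mark. A fit put it within about 2° of its first angle.
- **Load:** I pushed it onto the grey-footed jack, not the purple one. My readings were about 4 to 5 N past the balls, then a hard stop with the mouth 0.1 mm below my estimate of home. The readings were spaced too far apart to catch the 10 N snap itself.
- **Last checks:**
  - **Hold:** The hold was steady at about 19 N for 0.4 s with the grip at 29 mm.
  - **Side camera:** It puts the load's body 24.3 to 66.6 mm out from home and on the axis, where 24 to 66 is right.
  - **Top camera:** It reads 1 to 2 mm higher, about its usual bias.

**What was less certain:**
- **Collar:** It is hidden under the load, so "at its stop" rests on force and geometry, not on seeing it.
- **Push:** The force peaked briefly at 48 N along the tool, through the load in the fingers. That is well under the 120 N wrist limit; the 40 N limit is for the arm or the gripper's body.
- **Load shape:** The brass nose has a side stub that the description does not mention. I kept it pointing away from the ball blocks.

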